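Guard shut, index plunger held out

ROBOT

A 7-joint arm with a two-finger parallel gripper is mounted at the origin on the work surface. World frame = base frame: x ahead of the robot, y to its left, z up, the work surface at z = 0. Lengths are in m, angles in rad, forces in N, time in s.
With the tool pointing down it reaches from about 0.4 to 0.85 m from the base axis. Payload 10.4 kg.
Tool frame: the origin (TCP) lies on the centre line of the jaws, within the pads' length; the fingertips stand 22 mm ahead of it and the grasp point (between the pads) lies 3 mm ahead of it; z points along the fingers, y is the direction in which the jaws open and shut (so a half turn about z gives the same grasp; the last joint's range is limited). The gripper opens to 85 mm and grips with 20 to 120 N. Pads are 22 mm wide; open, the fingers measure 114 mm over their backs; the gripper's body (76 mm by 85 mm) begins 54 mm behind the grasp point. The pads swing forward as they close: fully open they stand 13 mm farther back than shut.
Start: joints at [1.105, 0.332, -0.065, 1.46, 0.022, 1.35, -0.088], TCP at [0.268, -0.565, 0.229] pointing down, gripper open.
Joint ranges: [-2.6, 2.6], [-0.5, 2.12], [-1.47, 1.34], [0.16, 2.42], [-1.27, 4.41], [0.06, 2.06], [-2.6, 2.6]. Speed limits (rad/s): [2.22, 2.22, 2.79, 2.79, 3.14, 3.14, 3.14].

INTERFACE

Orientations are given as a unit quaternion [x, y, z, w].
In Python, from workcell import manip gives the robot as it stands. The module is installed in compiled form; this text tells all that it offers.
- The arm moves only by the shell command python3 -m crank 'ROWS' [FORCE]. ROWS is JSON, a list of rows, each a list of 3 entries, a list of its own where there are three numbers: the opening, from -1 (shut) to 1 (fully open), then the shift along the tool's x, y, z normalised to -1 to 1, where 1 is 80 mm, then the turn, a rotation vector about the tool's x, y, z normalised to -1 to 1, where 1 is pi/4 rad. In form: [[jaw, [tx, ty, tz], [ax, ay, az]], ...]. A call has exactly 5 rows; each row shifts and turns the commanded pose from where the row before left it, along the tool's axes as they then stand; what a row does not reach is not made up. A row lasts 1/10 s, in which the tool goes at most 50 mm and 8.59 degrees, less where a joint would pass 70% of its speed; a pose out of reach is approached as far as the arm can. A call with a number of a shift or a turn outside -1 to 1 is refused whole. A call with a gripper value outside its range is refused whole. The fingers move at their own pace and stop on an object; FORCE is the grip in N (left out, the last holds). Time passes only in rows, so rows that do not move let the fingers close, or fill a call up. It gives the time, the measured TCP pose, the force and the opening at its end, in the units of the state.
- manip.get_obs(): the state, without advancing time (a new reading comes with each control period).
- manip.camera(name): name is "scene" or "top" or "wrist"; returns the picture (384x512x3 uint8, blue, green, red); there is no depth.
- manip.camera_info(name): a dict with "K" (3x3 intrinsics, pixels), "camera_from_world" (4x4, takes a point from world to camera coordinates); the wrist camera has in their place "mount" (4x4, takes a point from camera to tool coordinates, whose origin is the TCP and whose axes are the flange's). Camera axes: x right, y down, z forward; pixel columns grow to the right and rows downward; lengths in m; the calibration is good to about 2 mm. A picture is of the moment at which its call begins: read the wrist's pose just before it. camera_info takes no time and is no camera call.
- manip.hand_in(): hands the job in, once; it reports no verdict.
The state is a dict: "clock": time; "joint_pos": joint angles; "joint_velocities": joint speeds; "tau": joint torques, N m; "position": TCP position; "ee_rot": TCP orientation; "ft_force": force on the tool from outside, world axes, zero at the start; "torque": the same for the moment, N m; "grip_width": opening from 0.0 (shut) to 1.0 (fully open).
Only numpy, scipy, OpenCV 4.12 (cv2) and the standard library are available. Lean on these libraries where they do the work, as an engineer would, in place of code of your own. Each camera call takes 0.05 s, during which the arm holds its last target.

TASK

Free the shuttle of the spring station for the next index move: first push the open guard door fully shut until it snaps home on its ball catch, and only then grip the round black pull knob of the sprung index plunger, pull it all the way up so that its pin is well clear of the hole in the shuttle plate, and hold it there. Finish while still holding the knob up, with the guard door still shut, and leave the loose parts and tools lying about the bench where they are.

Things in the scene. Friction and masses are not known exactly. Their poses are not given: they have to be found in the camera images.
- station: fixed spring station: dark base plate 210 x 370 x 12 mm with a grey open-topped guard box, 160 deep (x), 180 wide (y), rim 125 mm above the table, a spring inside to 120 mm. A steel shuttle plate 80 mm wide, top at 52 mm, runs through the box along y, out to 175 mm each side, a bridge over each end. Origin: box centre, on the table; x from the door side to the back, y left, z up
- guard_hinge (a point): a point on the guard door's vertical hinge axis, at station (-80, +79, 70) mm, in the plane of the door's outer face; its axes are parallel to the station's
- guard_door (a joint): door angle, rad: 0 fully shut (hard stop), grows as the free edge swings out to station -x, towards the robot; starts between 0.45 and 0.8. Stiff hinge (0.06 N m): it stays where it is left. From 0.08 on a strike rides over a sprung ball: about 11 N at door_push takes it past (most at 0.07), and below 0.03 the ball draws the door home to 0 and holds it there
- door_push (a point): a good place to push: on the outer face of the door (white panel, 158 mm long from the hinge, 10 mm thick, from 15 to 125 mm above the table), 125 mm from the hinge and 95 mm above the table; turns with the door: x into the box, y towards the hinge, z up. Below it by the free edge a small pull handle stands out 22 mm, 26 to 64 mm above the table
- index_bridge: aluminium portal, 140 mm long (station x), 26 mm wide, that carries the index plunger over one end of the shuttle plate, 130 mm left or right of the box's middle (the side varies; axes as the station's). Its top is 95 mm above the table, with a round steel bush, 22 mm diameter, up to 111 mm. Origin: under its middle, on the base plate, 12 mm above the table
- pull_knob: the plunger's pull knob: an upright black plastic cylinder, 26 mm diameter, 32 mm tall, above the bush; seated, its underside is 120 mm and its top 152 mm above the table. Origin: centre of its underside; z up. Room all round it for the fingers
- knob_grip (a point): a point on the knob's axis to grip at, 18 mm above the knob's underside (138 mm above the table when seated); moves up with the knob
- index_plunger (a joint): how far the plunger is pulled up, in m: 0 seated with its pin 10 mm deep in the hole of the shuttle plate, 0.025 fully up at a hard stop; the spring pulls it back down with 4 N at 0 rising to 10 N at the top, and it drops back at once when let go
- collar_a: loose brass ring, 68 mm diameter, 12 mm high, lying on the table to the right of the station; leave alone
- collar_b: the same ring to the left of the station; leave alone
- damper: loose black damper standing upright, 48 mm diameter, 150 mm tall, to the left of the station; leave alone
- wrench: loose steel wrench 170 mm long lying near the robot; leave alone
- driver: loose screwdriver 180 mm long lying near the robot; leave alone
- small_bin: loose grey bin 110 x 80 x 45 mm; leave alone
- jar: loose jar, 56 mm diameter, 75 mm tall; leave alone
- clamp_bridge: the like portal at the other end of the shuttle plate, with a low fixed bolt head (top at 108 mm) and no knob; not used. Origin as for the other

How it is judged:
By the outcome, as a careful person would: the job done as asked, in the order asked, and still so for the second after the job is handed in, while the arm keeps its last pose, push and grip.
It also fails if it takes over 51 s, if anything falls off the work surface, if the arm or the gripper's body presses on something with over 40 N, if the wrist force passes 120 N, or if a joint passes its speed limit or range.

## Working session

There is one attempt and no reset: what is moved stays moved. The work goes in short steps, Python scripts to look and compute and a shell command to move; the robot and the scene stay as the last step left them, time stands still between calls to the robot, and variables do not carry over. Pictures are saved under pics/ and viewed, and the job is handed in when it is done.

```bash
mkdir -p pics; ls; cat > h.py <<'E'
import numpy as np, cv2, json
from workcell import manip
from scipy.spatial.transform import Rotation as R
np.set_printoptions(precision=4,suppress=True)
def ray(cam,u,v):
    i=manip.camera_info(cam);K=np.array(i["K"]);T=np.array(i["camera_from_world"])
    d=np.linalg.inv(K)@[u,v,1.];Rm=T[:3,:3];return -Rm.T@T[:3,3],Rm.T@d
def onz(cam,u,v,z):
    o,d=ray(cam,u,v);return o+d*(z-o[2])/d[2]
def proj(cam,p):
    i=manip.camera_info(cam);K=np.array(i["K"]);T=np.array(i["camera_from_world"])
    q=K@(T[:3,:3]@np.array(p)+T[:3,3]);return q[:2]/q[2]
E
python3 - <<'E'
from h import *
for c in("scene","top"):
    cv2.imwrite(f"pics/{c}0.png",manip.camera(c)); o,d=ray(c,256,192);print(c,o,d,manip.camera_info(c)["K"])
o=manip.get_obs();print(o)
print(manip.camera_info("wrist"))
E
```

```text
pics
scene [0.9736 0.771  0.8669] [-0.3284 -0.6641 -0.672 ] [[360.8397   0.     259.768 ]
 [  0.     360.8397 185.599 ]
 [  0.       0.       1.    ]]
top [0.3174 0.0016 1.1656] [ 0.2351 -0.0075 -0.972 ] [[362.1861   0.     251.8788]
 [  0.     362.1861 189.8778]
 [  0.       0.       1.    ]]
{'clock': 0.1, 'joint_pos': array([ 1.1054,  0.3328, -0.0647,  1.4609,  0.0216,  1.3499, -0.0885]), 'joint_velocities': array([-0.001 ,  0.0006, -0.0001, -0.0009, -0.0006, -0.0013,  0.0006]), 'tau': array([  0.002 , -62.6747,   0.0497, -39.2429,   0.0164,   0.007 ,
         0.0001]), 'position': array([ 0.2677, -0.5644,  0.228 ]), 'ee_rot': array([ 0.9756,  0.2196, -0.0002, -0.0006]), 'ft_force': array([0.2149, 0.9202, 0.0484]), 'torque': array([-0.0014,  0.036 , -0.0148]), 'grip_width': 0.9968354794891849}
{'K': array([[297.1642,   0.    , 260.1898],
       [  0.    , 297.1642, 184.2036],
       [  0.    ,   0.    ,   1.    ]]), 'mount': array([[ 0.0001, -0.9612, -0.2757,  0.0705],
       [ 1.    , -0.0003,  0.0012,  0.0014],
       [-0.0012, -0.2757,  0.9612, -0.1444],
       [ 0.    ,  0.    ,  0.    ,  1.    ]])}
```

View pics/scene0.png

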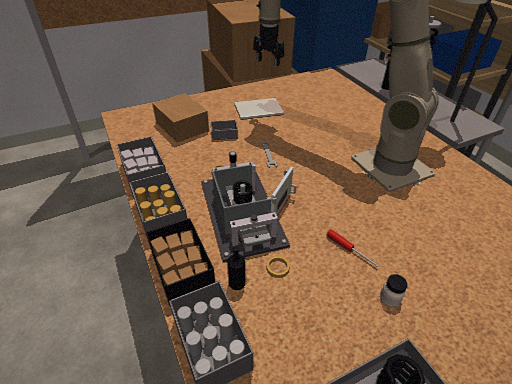

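View pics/top0.png

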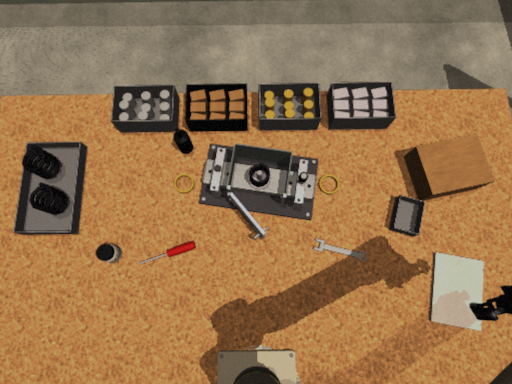

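The station is near pixel (260,180) in the top view. The door is open, running from about (230,195) to (262,235). The knob is on the right bridge (~303,177), with the clamp bridge on the left. I'll zoom in.

```bash
python3 - <<'E'
from h import *
a=cv2.imread("pics/top0.png")[135:250,190:330];cv2.imwrite("pics/top0z.png",cv2.resize(a,None,fx=5,fy=5,interpolation=cv2.INTER_CUBIC))
a=cv2.imread("pics/scene0.png")[140:265,190:310];cv2.imwrite("pics/scene0z.png",cv2.resize(a,None,fx=4.8,fy=4.8,interpolation=cv2.INTER_CUBIC))
E
```

```text
(no output)
```

View pics/top0z.png

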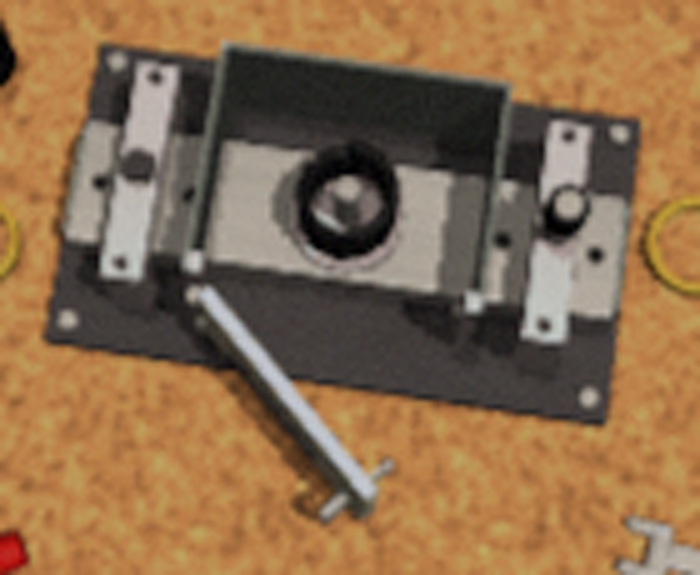

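View pics/scene0z.png

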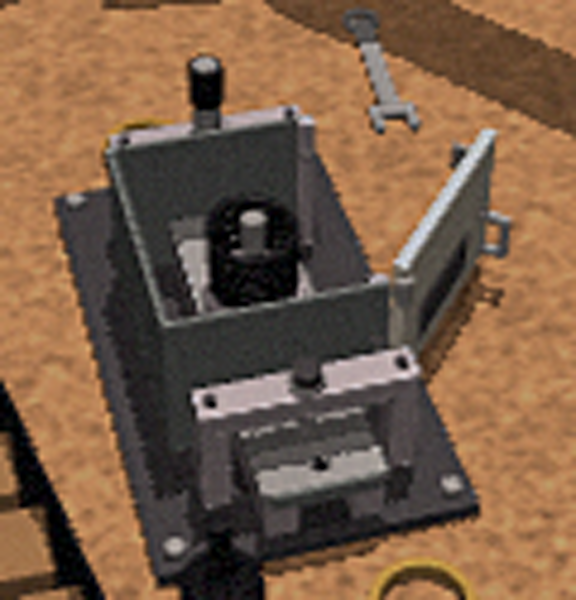

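```bash
cat >> h.py <<'E'
def zt(x,y,z): return onz("top",190+(x+.5)/5-.5,135+(y+.5)/5-.5,z)
def zs(x,y,z): return onz("scene",190+(x+.5)/4.8-.5,140+(y+.5)/4.8-.5,z)
E
python3 - <<'E'
from h import *
c=[zt(*p,.012) for p in((100,45),(638,120),(605,423),(45,343))]
print(*c,np.mean(c,0))
d=lambda a,b:np.linalg.norm(a-b)
print(d(c[0],c[1]),d(c[1],c[2]),d(c[2],c[3]),d(c[3],c[0]))
ang=lambda v:np.degrees(np.arctan2(v[1],v[0]))
# station x = from BL to TL
for v in(c[0]-c[3],c[1]-c[2]):print(ang(v))
for v in(c[0]-c[1],c[3]-c[2]):print(ang(v)-90)
r=[zt(*p,.125) for p in((223,45),(510,87))];print("rim",r,d(*r),ang(r[0]-r[1])-90)
print("knob",zt(572,204,.152), "scene",zs(205,65,.152))
b=[zt(*p,.095) for p in((136,65),(180,65),(143,278),(100,275))];print("clamp",np.mean(b,0))
b=[zt(*p,.095) for p in((548,120),(593,127),(566,342),(521,338))];print("index",np.mean(b,0))
# door top face z=.125
for p in((192,295),(212,288),(375,490),(357,506)):print("door",zt(*p,.125))
print("door scene tip",zs(490,135,.125),zs(400,270,.125))
yaw=np.radians(np.mean([ang(c[0]-c[3]),ang(c[1]-c[2]),ang(c[0]-c[1])-90,ang(c[3]-c[2])-90]))
S=np.mean(c,0);M=np.array([[np.cos(yaw),-np.sin(yaw)],[np.sin(yaw),np.cos(yaw)]])
print(np.degrees(yaw),"hinge",S[:2]+M@[-.08,.079],"knob exp",S[:2]+M@[0,-.13])
E
```

```text
[0.7676 0.1476 0.012 ] [ 0.7087 -0.2139  0.012 ] [ 0.5041 -0.1813  0.012 ] [0.5616 0.1802 0.012 ] [ 0.6355 -0.0169  0.012 ]
0.36626300376692517 0.20715682885741382 0.366009797584871 0.20855135777766315
-8.985445256595405
-9.05440037611151
-9.254519800343289
-9.03637961340091
rim [array([0.7224, 0.058 , 0.125 ]), array([ 0.6926, -0.1163,  0.125 ])] 0.17686091705743412 -9.690164322070558
knob [ 0.6103 -0.1465  0.152 ] scene [ 0.612  -0.1432  0.152 ]
clamp [0.653 0.111 0.095]
index [ 0.6103 -0.145   0.095 ]
door [0.5654 0.0764 0.125 ]
door [0.5695 0.0646 0.125 ]
door [ 0.4487 -0.0293  0.125 ]
door [ 0.4397 -0.0188  0.125 ]
door scene tip [ 0.4516 -0.02    0.125 ] [0.572  0.0752 0.125 ]
-9.082686261612778 hinge [0.569  0.0738] knob exp [ 0.615  -0.1452]
```

```bash
python3 -m crank '[[-1,[0,0,0],[0,0,0.19]],[-1,[0,0,0],[0,0,0.19]],[-1,[0,0,0],[0,0,0.19]],[-1,[0,0,0],[0,0,0.19]],[-1,[0,0,0],[0,0,0.01]]]' 60
cat >> h.py <<'E'
S=np.array([.633,-.017]);YAW=np.radians(-9.1)
M=np.array([[np.cos(YAW),-np.sin(YAW)],[np.sin(YAW),np.cos(YAW)]])
def st():
    o=manip.get_obs();p=o["position"];m=R.from_quat(o["ee_rot"]).as_matrix()
    print("t",o["clock"],"p",p,"station mm",1000*(M.T@(p[:2]-S)),"F station",M.T@o["ft_force"][:2],o["ft_force"][2],"xaxis yaw",np.degrees(np.arctan2(m[1,0],m[0,0])),"tilt",m[:,2],"grip",o["grip_width"],"j",o["joint_pos"])
    return o
E
python3 -c "from h import *;st()"
```

```text
clock: 0.6
position: [0.2678, -0.5645, 0.2283]
ee_rot: [0.997, -0.082, -0.0, -0.0]
ft_force: [0.7, 0.1, -0.1]
grip_width: 0.142
t 0.6 p [ 0.2678 -0.5645  0.2283] station mm [-274.0476 -598.387 ] F station [0.656  0.1892] -0.1329579349490078 xaxis yaw -9.428694646732472 tilt [-0.0005  0.0006 -1.    ] grip 0.14226318605342647 j [ 1.0416  0.33    0.0167  1.4645 -0.0054  1.3478 -0.6767]
```

```bash
python3 -m crank '[[-1,[0.09,-0.6,0],[0,0,0]],[-1,[0.09,-0.6,0],[0,0,0]],[-1,[0.09,-0.6,0],[0,0,0]],[-1,[0.09,-0.6,0],[0,0,0]],[-1,[0.09,-0.6,0],[0,0,0]]]'
python3 -m crank '[[-1,[0.09,-0.6,0],[0,0,0]],[-1,[0.09,-0.6,0],[0,0,0]],[-1,[0.09,-0.6,0],[0,0,0]],[-1,[0.05,-0.6,0],[0,0,0]],[-1,[0.05,-0.6,0],[0,0,0]]]'
python3 -c "from h import *;st()"
```

```text
clock: 1.1
position: [0.3422, -0.3317, 0.2286]
ee_rot: [0.997, -0.079, -0.0, 0.0]
ft_force: [1.1, 1.0, -0.1]
grip_width: 0.002
clock: 1.6
position: [0.41, -0.0997, 0.2288]
ee_rot: [0.997, -0.079, 0.0, 0.0]
ft_force: [0.3, 0.4, 0.3]
grip_width: -0.002
t 1.6 p [ 0.41   -0.0997  0.2288] station mm [-207.1423 -116.9058] F station [0.1985 0.4627] 0.28974676543376743 xaxis yaw -9.006306266626638 tilt [ 0.0003 -0.0007 -1.    ] grip -0.0015324962904485666 j [ 0.5902 -0.1042 -0.4259  1.9364 -0.0439  1.3    -1.5498]
```

```bash
python3 -m crank '[[-1,[0,-0.6,0],[0,0,0]],[-1,[0,-0.6,0],[0,0,0]],[-1,[0,-0.25,0],[0,0,0]],[-1,[0,0,0.4],[0,0,0]],[-1,[0,0,0],[0,0,0]]]'
python3 - <<'E'
from h import *
st()
cv2.imwrite("pics/top1.png",cv2.resize(manip.camera("top")[130:270,180:340],None,fx=5,fy=4.2*1.0/1.0) if 0 else cv2.resize(manip.camera("top")[130:250,180:340],None,fx=5,fy=5))
cv2.imwrite("pics/scene1.png",cv2.resize(manip.camera("scene")[110:270,180:360],None,fx=3.7,fy=3.7))
E
```

```text
clock: 2.1
position: [0.4267, 0.0132, 0.1939]
ee_rot: [0.997, -0.078, -0.002, 0.0]
ft_force: [-0.3, -1.4, -0.1]
grip_width: -0.001
t 2.1 p [0.4267 0.0132 0.1939] station mm [-208.4961   -2.7781] F station [-0.0679 -1.4661] -0.06516126322683788 xaxis yaw -8.975008541967254 tilt [-0.005  -0.0001 -1.    ] grip -0.0007310835423051733 j [ 0.4746 -0.0568 -0.584   1.9665 -0.0337  1.2276 -1.8245]
```

View pics/top1.png

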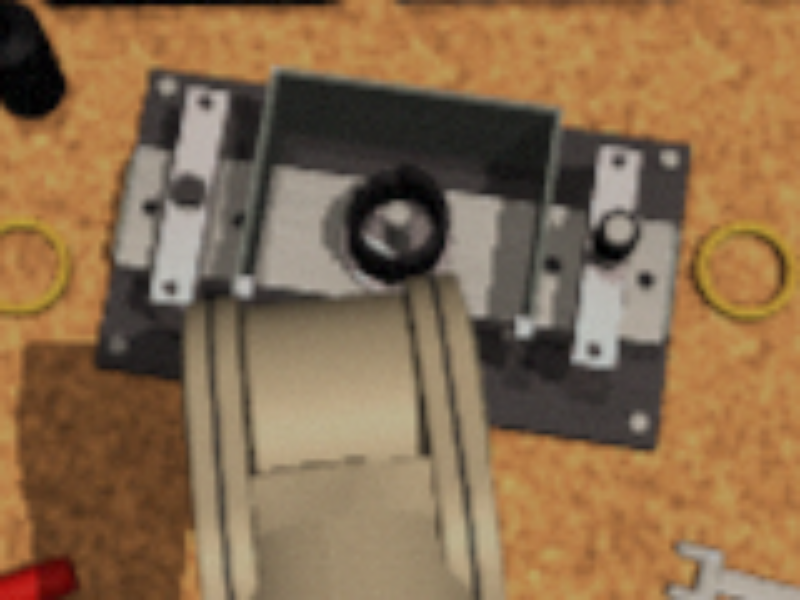

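View pics/scene1.png

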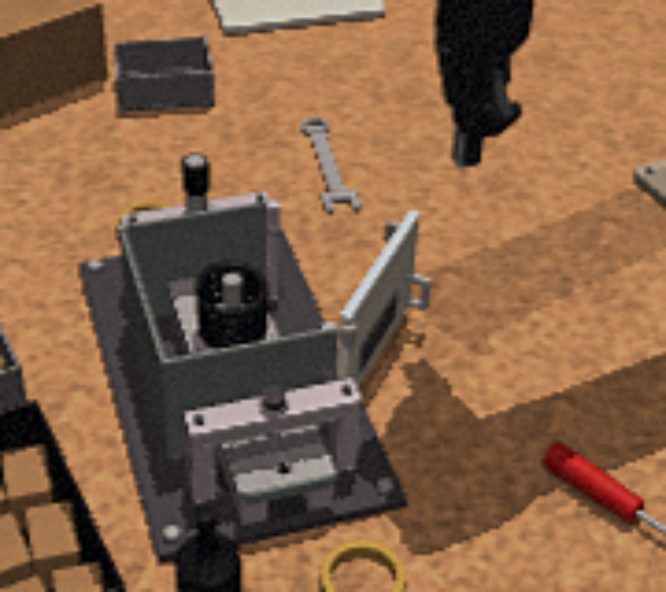

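The top view is blocked by the arm. The scene view shows the shut fingers (~(467,160)) clear of the door on its outer side, and nothing else has been disturbed. Next I lower the tool.

```bash
python3 -m crank '[[-1,[0,0,0.5],[0,0,0]],[-1,[0,0,0.5],[0,0,0]],[-1,[0,0,0.1],[0,0,0]],[-1,[0,0,0],[0,0,0]],[-1,[0,0,0],[0,0,0]]]'
python3 -c "
from h import *
st();print(proj('scene',[.4267,.0132,.085]))
cv2.imwrite('pics/scene2.png',cv2.resize(manip.camera('scene')[110:270,180:360],None,fx=3.7,fy=3.7))"
```

```text
clock: 2.7
position: [0.43, 0.0127, 0.1107]
ee_rot: [0.997, -0.081, 0.001, -0.0]
ft_force: [0.2, 0.2, 0.3]
grip_width: -0.002
t 2.7 p [0.43   0.0127 0.1107] station mm [-205.1741   -2.7484] F station [0.1401 0.181 ] 0.2677631515857196 xaxis yaw -9.27979196927588 tilt [ 0.0024 -0.0001 -1.    ] grip -0.0015949494717635655 j [ 0.4599  0.0465 -0.6     2.0662  0.0311  1.0349 -1.8882]
[302.1684 180.7254]
```

View pics/scene2.png

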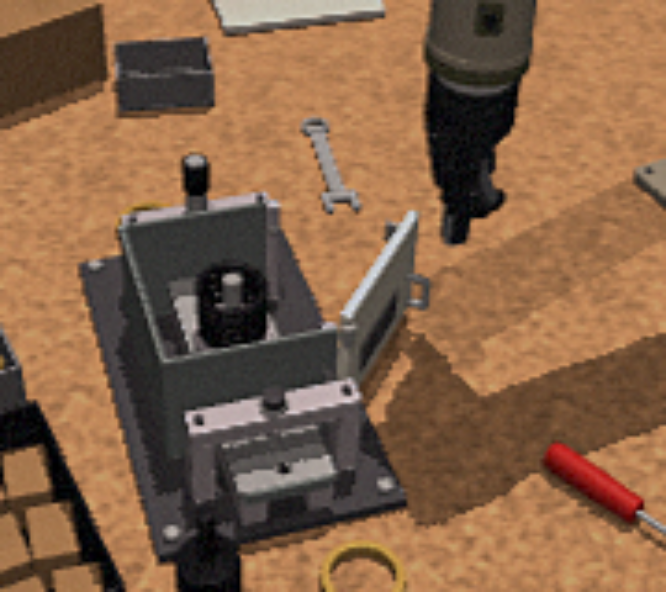

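```bash
python3 -m crank '[[-1,[0.25,0.02,0.05],[0,0,0]],[-1,[0.25,0.08,0],[0,0,0]],[-1,[0.25,0.08,0],[0,0,0]],[-1,[0.25,0.08,0],[0,0,0]],[-1,[0.2,0.08,0],[0,0,0]]]'
python3 -c "
from h import *
st()
cv2.imwrite('pics/scene3.png',cv2.resize(manip.camera('scene')[110:270,180:360],None,fx=3.7,fy=3.7))"
```

```text
clock: 3.25
position: [0.5208, -0.0301, 0.1065]
ee_rot: [0.997, -0.081, 0.001, 0.0]
ft_force: [-1.0, 1.1, -0.4]
grip_width: -0.0
t 3.25 p [ 0.5208 -0.0301  0.1065] station mm [-108.745   -30.6552] F station [-1.2066  0.9016] -0.3573695685475368 xaxis yaw -9.300023785775917 tilt [ 0.0021 -0.0003 -1.    ] grip -0.0004191067619023398 j [ 0.4574  0.26   -0.5478  1.8559  0.1541  1.0654 -1.8832]
```

View pics/scene3.png

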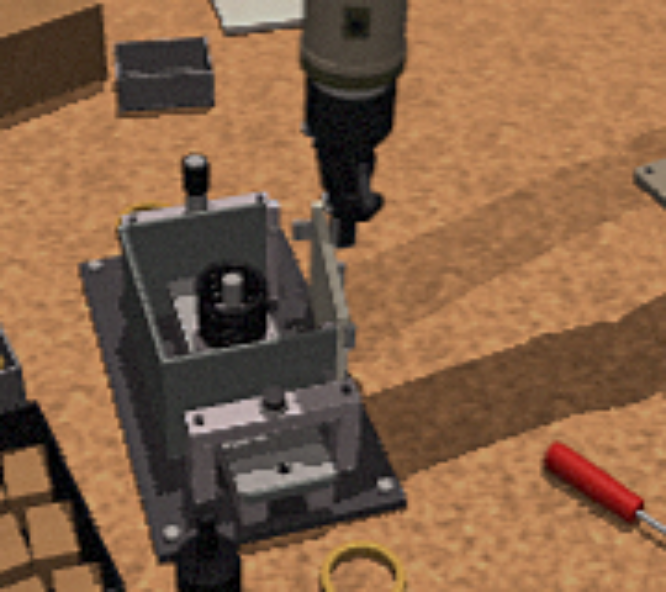

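The door has swung nearly shut and the strike is just short of the ball. From here I go slowly and watch the force.

```bash
python3 -m crank '[[-1,[0.04,0.02,0],[0,0,0]],[-1,[0.04,0.02,0],[0,0,0]],[-1,[0.04,0.02,0],[0,0,0]],[-1,[0.02,0.02,0],[0,0,0]],[-1,[0,0,0],[0,0,0]]]'
python3 -c "
from h import *
st()"
```

```text
clock: 3.8
position: [0.5285, -0.037, 0.1048]
ee_rot: [0.997, -0.081, -0.001, -0.0]
ft_force: [-3.8, 2.8, 2.3]
grip_width: 0.003
t 3.8 p [ 0.5285 -0.037   0.1048] station mm [-100.049   -36.2417] F station [-4.198   2.2001] 2.3468545592959096 xaxis yaw -9.241161684509047 tilt [-0.001   0.0004 -1.    ] grip 0.0025304495783417457 j [ 0.4596  0.2811 -0.5409  1.8347  0.163   1.0708 -1.8747]
```

```bash
python3 -m crank '[[-1,[0.03,0,0],[0,0,0]],[-1,[0.03,0,0],[0,0,0]],[-1,[0.03,0,0],[0,0,0]],[-1,[0,0,0],[0,0,0]],[-1,[0,0,0],[0,0,0]]]'
python3 -c "
from h import *
st()"
```

```text
clock: 4.3
position: [0.5363, -0.0389, 0.1048]
ee_rot: [0.997, -0.081, 0.0, 0.0]
ft_force: [0.0, -0.5, -0.7]
grip_width: -0.002
t 4.3 p [ 0.5363 -0.0389  0.1048] station mm [-91.9661 -36.948 ] F station [ 0.1022 -0.5308] -0.7307111774836819 xaxis yaw -9.285934832955892 tilt [ 0.0007 -0.0003 -1.    ] grip -0.0015161322933950644 j [ 0.4554  0.2965 -0.5371  1.8163  0.1712  1.0742 -1.8773]
```

The force rose and then dropped to zero, which suggests it snapped. I'll press lightly against the hard stop to confirm.

```bash
python3 -m crank '[[-1,[0.02,0,0],[0,0,0]],[-1,[0.02,0,0],[0,0,0]],[-1,[0,0,0],[0,0,0]],[-1,[0,0,0],[0,0,0]],[-1,[0,0,0],[0,0,0]]]'
python3 -c "
from h import *
st()"
```

```text
clock: 4.8
position: [0.5372, -0.0391, 0.1046]
ee_rot: [0.997, -0.081, -0.002, 0.0]
ft_force: [-12.5, 0.8, 10.9]
grip_width: 0.001
t 4.8 p [ 0.5372 -0.0391  0.1046] station mm [-91.0729 -36.9546] F station [-12.4625  -1.1857] 10.930888631440126 xaxis yaw -9.269811019908767 tilt [-0.0046 -0.0004 -1.    ] grip 0.001430732084064372 j [ 0.4532  0.3025 -0.5362  1.8096  0.1735  1.0809 -1.8783]
```

Hard contact came at station x = -91, exactly the predicted shut position (-80 - 11), with 12 N. Now I back off straight and look.

```bash
python3 -m crank '[[-1,[-0.3,0,0],[0,0,0]],[-1,[-0.5,0,0],[0,0,0]],[-1,[-0.2,0,-0.3],[0,0,0]],[-1,[0,0,-0.6],[0,0,0]],[-1,[0,0,-0.6],[0,0,0]]]'
python3 -c "
from h import *
st()
cv2.imwrite('pics/scene4.png',cv2.resize(manip.camera('scene')[110:270,180:360],None,fx=3.7,fy=3.7))"
```

```text
clock: 5.3
position: [0.4594, -0.0263, 0.226]
ee_rot: [0.997, -0.081, -0.0, 0.0]
ft_force: [2.5, -0.7, -0.1]
grip_width: 0.003
t 5.3 p [ 0.4594 -0.0263  0.226 ] station mm [-169.9857  -36.6488] F station [ 2.5633 -0.2998] -0.14031418404143853 xaxis yaw -9.268628680006906 tilt [-0.0008 -0.0004 -1.    ] grip 0.002528158858679247 j [ 0.5317 -0.0024 -0.5659  1.8521 -0.0009  1.2923 -1.7665]
```

View pics/scene4.png

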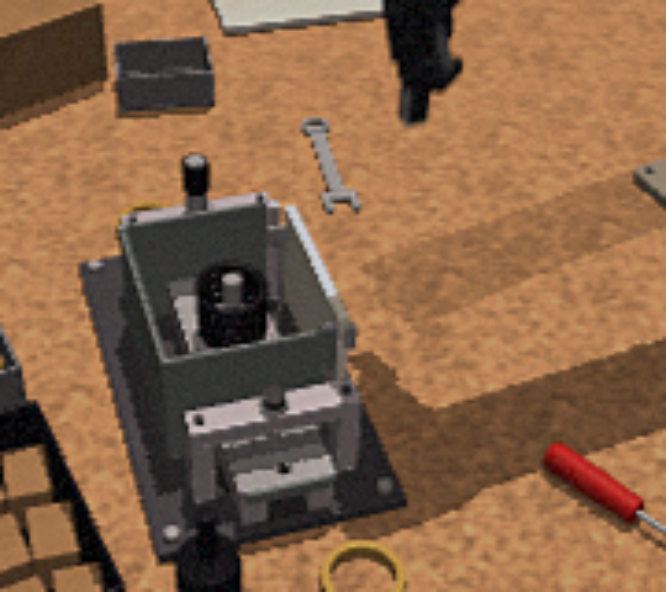

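The door panel lies flush across the box front, from about (290,208) to (340,325), and nothing else has moved. Now I turn 90° so the jaws open along station x, and open the gripper.

```bash
python3 -m crank '[[1,[0,0,0],[0,0,-0.19]],[1,[0,0,0],[0,0,-0.19]],[1,[0,0,0],[0,0,-0.19]],[1,[0,0,0],[0,0,-0.19]],[1,[0,0,0],[0,0,-0.19]]]' 60
python3 -m crank '[[1,[0,0,0],[0,0,-0.19]],[1,[0,0,0],[0,0,-0.19]],[1,[0,0,0],[0,0,-0.19]],[1,[0,0,0],[0,0,-0.19]],[1,[0,0,0],[0,0,-0.19]]]'
python3 -m crank '[[1,[0,0,-0.2],[0,0,-0.11]],[1,[0,0,0],[0,0,0]],[1,[-0.5,0.5,0],[0,0,0]],[1,[-0.5,0.5,0],[0,0,0]],[1,[0,0.3,0],[0,0,0]]]'
python3 -c "
from h import *
o=st()
im=manip.camera('wrist');cv2.imwrite('pics/w1.png',im)
i=manip.camera_info('wrist');m=np.array(i['mount']);T=np.eye(4);T[:3,:3]=R.from_quat(o['ee_rot']).as_matrix();T[:3,3]=o['position']
W=T@m;q=np.linalg.inv(W)@[.6125,-.145,.152,1];q=np.array(i['K'])@q[:3];print(q[:2]/q[2])"
```

```text
clock: 5.85
position: [0.4605, -0.0264, 0.2248]
ee_rot: [0.957, 0.291, 0.0, 0.0]
ft_force: [0.2, -0.5, 0.3]
grip_width: 0.846
clock: 6.35
position: [0.4605, -0.0265, 0.2248]
ee_rot: [0.785, 0.62, 0.0, 0.0]
ft_force: [-0.3, -0.4, -0.0]
grip_width: 0.996
clock: 6.85
position: [0.5437, -0.1173, 0.2396]
ee_rot: [0.763, 0.646, -0.001, 0.001]
ft_force: [-0.2, -0.2, 0.1]
grip_width: 1.001
t 6.85 p [ 0.5437 -0.1173  0.2396] station mm [ -72.319  -113.1602] F station [-0.2079 -0.1924] 0.12595186012971143 xaxis yaw 80.54741325756906 tilt [-0.0006 -0.0024 -1.    ] grip 1.001371003431232 j [ 0.5605  0.2124 -0.4965  1.609   0.1057  1.3468 -0.1152]
[345.8253 205.1786]
```

View pics/w1.png

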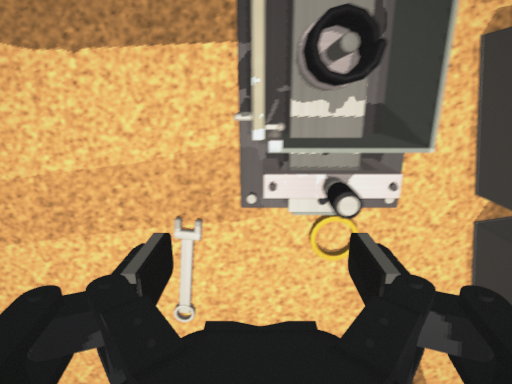

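The wrist view shows the knob top at (347,205), and my estimate projects to (346,205), so they agree. I move above it.

```bash
python3 -m crank '[[1,[-0.1,0.45,0],[0,0,0]],[1,[-0.11,0.45,0],[0,0,0]],[1,[0,0,0.3],[0,0,0]],[1,[0,0,0],[0,0,0]],[1,[0,0,0],[0,0,0]]]'
python3 -c "
from h import *
o=st()
im=manip.camera('wrist');cv2.imwrite('pics/w2.png',im)
i=manip.camera_info('wrist');m=np.array(i['mount']);T=np.eye(4);T[:3,:3]=R.from_quat(o['ee_rot']).as_matrix();T[:3,3]=o['position']
W=T@m;q=np.linalg.inv(W)@[.6125,-.145,.152,1];q=np.array(i['K'])@q[:3];print(q[:2]/q[2]); print(T[:3,:3].T@(np.array([.6125,-.145,.141])-o['position'])/.08)"
```

```text
clock: 7.4
position: [0.6111, -0.1379, 0.2163]
ee_rot: [0.76, 0.65, -0.0, -0.001]
ft_force: [1.0, -0.2, 0.6]
grip_width: 1.0
t 7.4 p [ 0.6111 -0.1379  0.2163] station mm [  -2.4962 -122.8346] F station [ 1.0469 -0.0297] 0.6241779435934324 xaxis yaw 81.11743551034526 tilt [-0.0013  0.0004 -1.    ] grip 0.999884500571025 j [ 0.5167  0.3839 -0.4808  1.4526  0.1782  1.3499 -0.1285]
[261.8092 204.6022]
[-0.0853  0.0322  0.9415]
```

View pics/w2.png

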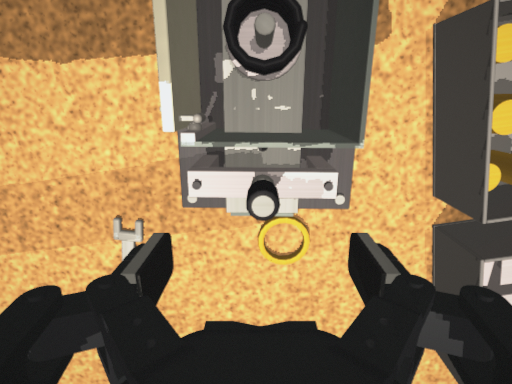

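The knob top at (262,205) matches the prediction (262,205), and it lies centred between the pads. Now I descend.

```bash
python3 -m crank '[[1,[-0.08,0.03,0.1],[0,0,0]],[1,[0,0,0.4],[0,0,0]],[1,[0,0,0.4],[0,0,0]],[1,[0,0,0.04],[0,0,0]],[1,[0,0,0],[0,0,0]]]'
python3 -c "
from h import *
o=st()
print(R.from_quat(o['ee_rot']).as_matrix().T@(np.array([.6125,-.145,.141])-o['position'])/.08)
cv2.imwrite('pics/scene5.png',cv2.resize(manip.camera('scene')[80:240,180:360],None,fx=3.7,fy=3.7))"
```

```text
clock: 7.95
position: [0.6128, -0.1454, 0.1419]
ee_rot: [0.76, 0.65, -0.0, -0.0]
ft_force: [-0.1, 0.1, 0.7]
grip_width: 1.004
t 7.95 p [ 0.6128 -0.1454  0.1419] station mm [   0.3763 -129.9632] F station [-0.1137  0.1333] 0.744713753036242 xaxis yaw 81.14710912388163 tilt [-0.0004 -0.0001 -1.    ] grip 1.0042716955701725 j [ 0.5189  0.4427 -0.4679  1.535   0.2079  1.2139 -0.1376]
[ 0.0042 -0.0047  0.011 ]
```

View pics/scene5.png

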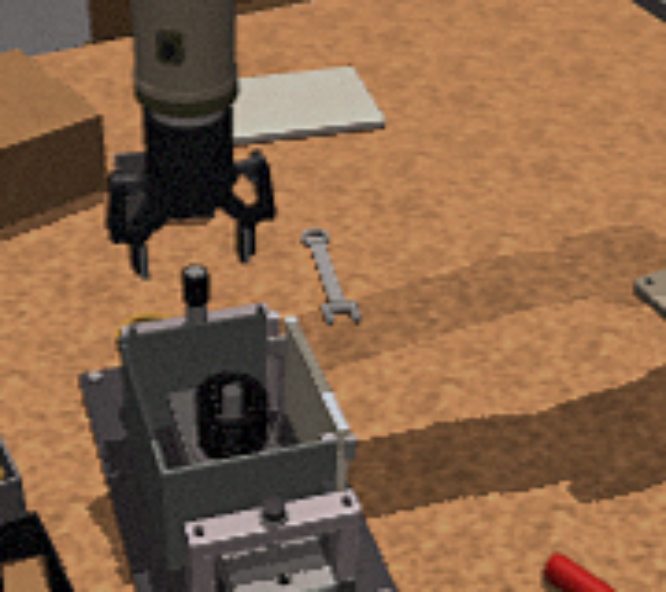

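```bash
python3 - <<'E'
from h import *
for z in(.12,.133,.145,.155):
  r=[]
  for s in(-.05,.05):
    p=np.r_[np.array([.6128,-.1454])+M@[s,0],z];u=proj("scene",p);r.append((u-[180,80])*3.7)
  print(z,r)
print((proj("scene",[.6125,-.145,.152])-[180,80])*3.7)
E
```

```text
0.12 [array([245.3023, 288.9684]), array([139.5809, 306.803 ])]
0.133 [array([245.2114, 277.6671]), array([138.7399, 295.4108])]
0.145 [array([245.1263, 267.095 ]), array([137.953 , 284.7508])]
0.155 [array([245.0546, 258.1801]), array([137.2893, 275.7598])]
[192.2783 269.7365]
```

```bash
python3 - <<'E'
from h import *
st()
im=manip.camera("scene")[120:165,200:260]
cv2.imwrite("pics/scene6.png",cv2.convertScaleAbs(cv2.resize(im,None,fx=12,fy=12,interpolation=cv2.INTER_CUBIC),alpha=2))
cv2.imwrite("pics/w3.png",cv2.convertScaleAbs(manip.camera("wrist"),alpha=2))
E
```

```text
t 8.0 p [ 0.6136 -0.1454  0.1431] station mm [   1.1647 -129.8346] F station [ 0.0456 -0.2757] 0.6251139271834705 xaxis yaw 81.15146907304924 tilt [ 0.0017 -0.0005 -1.    ] grip 1.0004678473424296 j [ 0.5189  0.4418 -0.4682  1.5336  0.2078  1.214  -0.1375]
```

View pics/scene6.png

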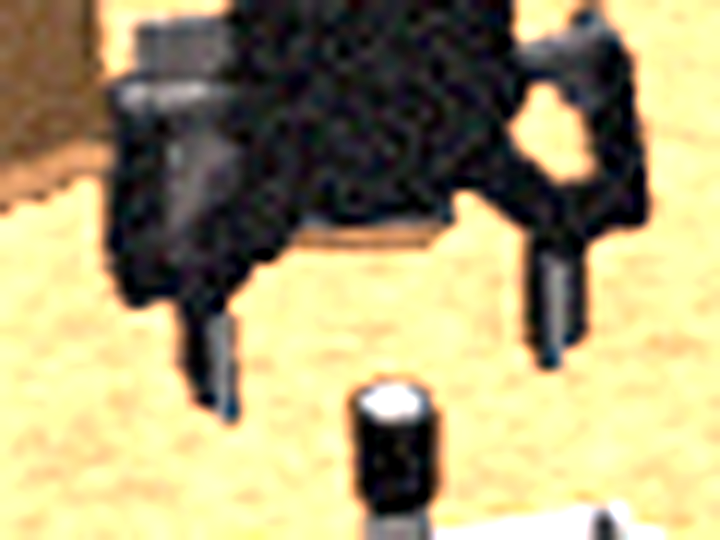

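View pics/w3.png

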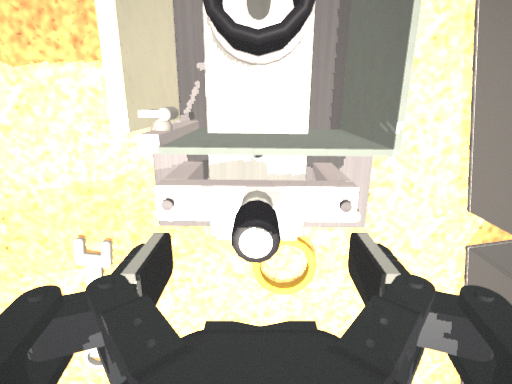

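Both views put the open fingertips near z≈0.153, level with the knob top. That is about 20 mm shorter than the stated tip offset, so closing here would pinch only the rim or miss. I trust the images and go down 22 mm more, which still clears the bush, the bridge and the box rim.

```bash
python3 -m crank '[[1,[0,0,0.1],[0,0,0]],[1,[0,0,0.1],[0,0,0]],[1,[0,0,0.08],[0,0,0]],[1,[0,0,0],[0,0,0]],[1,[0,0,0],[0,0,0]]]'
python3 - <<'E'
from h import *
st()
im=manip.camera("scene")[125:170,200:260]
cv2.imwrite("pics/scene7.png",cv2.convertScaleAbs(cv2.resize(im,None,fx=12,fy=12,interpolation=cv2.INTER_CUBIC),alpha=2))
E
```

```text
clock: 8.6
position: [0.6129, -0.1451, 0.1189]
ee_rot: [0.759, 0.651, -0.0, -0.0]
ft_force: [-0.2, -0.1, 0.3]
grip_width: 0.998
t 8.6 p [ 0.6129 -0.1451  0.1189] station mm [   0.4543 -129.62  ] F station [-0.2022 -0.1232] 0.3189577111979085 xaxis yaw 81.16930667020193 tilt [-0.0004  0.0001 -1.    ] grip 0.9978690521693565 j [ 0.5156  0.4634 -0.4638  1.5578  0.2186  1.1726 -0.1452]
```

View pics/scene7.png

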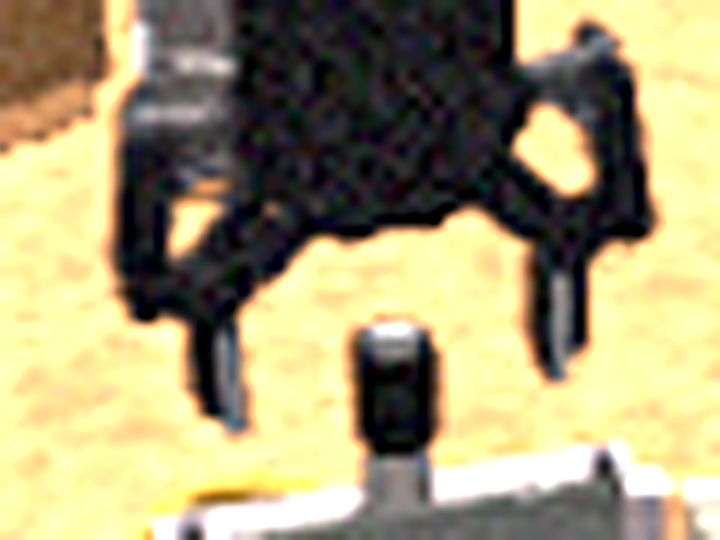

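The fingertips now sit about 20 mm below the knob top (tip midpoint (397,402), knob from 335 to 450). Now I close.

```bash
python3 -m crank '[[-1,[0,0,0],[0,0,0]],[-1,[0,0,0],[0,0,0]],[-1,[0,0,0],[0,0,0]],[-1,[0,0,0],[0,0,0]],[-1,[0,0,0],[0,0,0]]]' 80
python3 -m crank '[[-1,[0,0,0],[0,0,0]],[-1,[0,0,0],[0,0,0]],[-1,[0,0,0],[0,0,0]],[-1,[0,0,0],[0,0,0]],[-1,[0,0,0],[0,0,0]]]'
python3 - <<'E'
from h import *
st()
im=manip.camera("scene")[125:170,200:260]
cv2.imwrite("pics/scene8.png",cv2.convertScaleAbs(cv2.resize(im,None,fx=12,fy=12,interpolation=cv2.INTER_CUBIC),alpha=2))
E
```

```text
clock: 9.15
position: [0.6118, -0.1449, 0.1196]
ee_rot: [0.759, 0.651, -0.001, -0.001]
ft_force: [-9.7, 1.2, 10.9]
grip_width: 0.281
clock: 9.65
position: [0.6118, -0.1449, 0.1196]
ee_rot: [0.759, 0.651, -0.001, -0.001]
ft_force: [-8.5, 1.1, 8.7]
grip_width: 0.279
t 9.65 p [ 0.6118 -0.1449  0.1196] station mm [  -0.7367 -129.6641] F station [-8.5461 -0.2883] 8.661276832220905 xaxis yaw 81.16892623195903 tilt [-0.0027 -0.0001 -1.    ] grip 0.2794130386186877 j [ 0.5158  0.4619 -0.464   1.5583  0.2182  1.1759 -0.1452]
```

View pics/scene8.png

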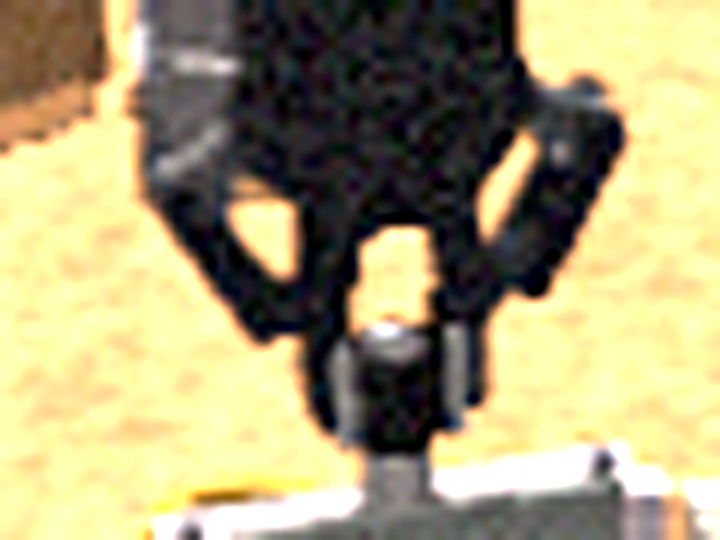

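The pads flank the knob over nearly its whole height, with an opening of about 24–26 mm. Now I pull up.

```bash
python3 -m crank '[[-1,[0,0,-0.06],[0,0,0]],[-1,[0,0,-0.06],[0,0,0]],[-1,[0,0,-0.06],[0,0,0]],[-1,[0,0,-0.06],[0,0,0]],[-1,[0,0,0],[0,0,0]]]' 100
python3 - <<'E'
from h import *
st()
E
python3 -m crank '[[-1,[0,0,-0.02],[0,0,0]],[-1,[0,0,-0.02],[0,0,0]],[-1,[0,0,-0.01],[0,0,0]],[-1,[0,0,0],[0,0,0]],[-1,[0,0,0],[0,0,0]]]'
python3 - <<'E'
from h import *
st()
im=manip.camera("scene")[115:170,200:280]
cv2.imwrite("pics/scene9.png",cv2.convertScaleAbs(cv2.resize(im,None,fx=10,fy=10,interpolation=cv2.INTER_CUBIC),alpha=2))
E
```

```text
clock: 10.2
position: [0.6117, -0.1449, 0.1377]
ee_rot: [0.759, 0.651, -0.001, -0.001]
ft_force: [-6.0, 1.9, -8.7]
grip_width: 0.277
t 10.2 p [ 0.6117 -0.1449  0.1377] station mm [  -0.7764 -129.6892] F station [-6.2482  0.9708] -8.715194481104804 xaxis yaw 81.17236609452594 tilt [-0.0032  0.0004 -1.    ] grip 0.2766482804581357 j [ 0.5183  0.446  -0.4673  1.5399  0.2092  1.2089 -0.1387]
clock: 10.7
position: [0.6117, -0.1449, 0.1411]
ee_rot: [0.759, 0.651, -0.001, -0.001]
ft_force: [-4.9, 1.6, -10.4]
grip_width: 0.274
t 10.7 p [ 0.6117 -0.1449  0.1411] station mm [  -0.7712 -129.6749] F station [-5.0581  0.7681] -10.375912822284862 xaxis yaw 81.17361151580243 tilt [-0.0034  0.0006 -1.    ] grip 0.2737710292538442 j [ 0.5187  0.4432 -0.4679  1.5361  0.2075  1.2154 -0.1374]
```

View pics/scene9.png

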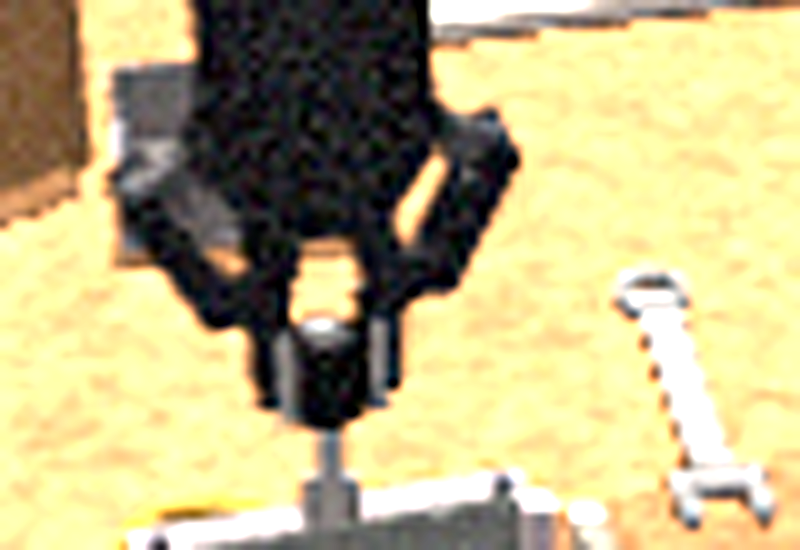

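The knob rose with the gripper, by about 21.5 mm, and the thin stem now shows above the bush. The last few millimetres go to the stop.

```bash
python3 -m crank '[[-1,[0,0,-0.02],[0,0,0]],[-1,[0,0,-0.015],[0,0,0]],[-1,[0,0,-0.015],[0,0,0]],[-1,[0,0,0],[0,0,0]],[-1,[0,0,0],[0,0,0]]]'
python3 - <<'E'
from h import *
st()
E
```

```text
clock: 11.25
position: [0.6117, -0.1449, 0.1449]
ee_rot: [0.759, 0.651, -0.001, -0.001]
ft_force: [-6.1, 0.9, -13.1]
grip_width: 0.273
t 11.25 p [ 0.6117 -0.1449  0.1449] station mm [  -0.758  -129.7021] F station [-6.1932 -0.0653] -13.077288994022533 xaxis yaw 81.17259628893663 tilt [-0.0034  0.0006 -1.    ] grip 0.27252107002931497 j [ 0.5191  0.44   -0.4685  1.5321  0.2058  1.2223 -0.1362]
```

```bash
python3 -m crank '[[-1,[0,0,-0.01],[0,0,0]],[-1,[0,0,-0.005],[0,0,0]],[-1,[0,0,0],[0,0,0]],[-1,[0,0,0],[0,0,0]],[-1,[0,0,0],[0,0,0]]]'
python3 - <<'E'
from h import *
st()
im=manip.camera("scene")
cv2.imwrite("pics/scene10.png",cv2.resize(im[110:270,180:360],None,fx=3.7,fy=3.7))
cv2.imwrite("pics/top10.png",manip.camera("top"))
st()
E
```

```text
clock: 11.75
position: [0.6117, -0.1449, 0.145]
ee_rot: [0.759, 0.651, -0.001, -0.002]
ft_force: [-1.1, 1.4, -26.2]
grip_width: 0.279
t 11.75 p [ 0.6117 -0.1449  0.145 ] station mm [  -0.815  -129.6562] F station [-1.2571  1.1764] -26.1967072595134 xaxis yaw 81.17626824968129 tilt [-0.0038  0.001  -1.    ] grip 0.278504692405801 j [ 0.5192  0.4402 -0.4685  1.5316  0.2054  1.223  -0.1359]
t 11.85 p [ 0.6117 -0.1449  0.1451] station mm [  -0.7788 -129.6619] F station [-1.5709  0.1287] -26.359403204858864 xaxis yaw 81.17848690540123 tilt [-0.0038  0.001  -1.    ] grip 0.27499828036230484 j [ 0.5191  0.4401 -0.4685  1.5315  0.2054  1.223  -0.1358]
```

View pics/scene10.png

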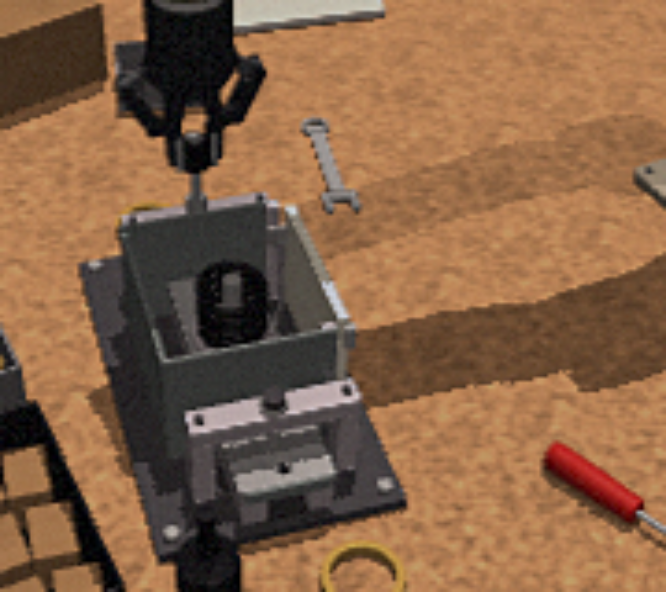

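View pics/top10.png

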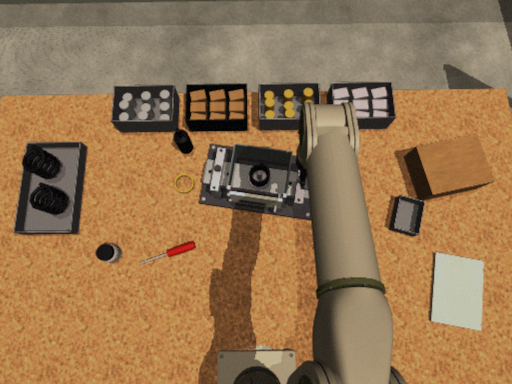

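It is at the hard stop: the force jumped to 26 N with no further travel. The door is still shut and the loose parts are unmoved. I ease slightly and check the hold for slip.

```bash
python3 -m crank '[[-1,[0,0,0.006],[0,0,0]],[-1,[0,0,0],[0,0,0]],[-1,[0,0,0],[0,0,0]],[-1,[0,0,0],[0,0,0]],[-1,[0,0,0],[0,0,0]]]'
python3 -m crank '[[-1,[0,0,0],[0,0,0]],[-1,[0,0,0],[0,0,0]],[-1,[0,0,0],[0,0,0]],[-1,[0,0,0],[0,0,0]],[-1,[0,0,0],[0,0,0]]]'
python3 - <<'E'
from h import *
st()
im=manip.camera("scene")[115:170,200:280]
cv2.imwrite("pics/scene11.png",cv2.convertScaleAbs(cv2.resize(im,None,fx=10,fy=10,interpolation=cv2.INTER_CUBIC),alpha=2))
E
```

```text
clock: 12.35
position: [0.6117, -0.1449, 0.1451]
ee_rot: [0.759, 0.651, -0.001, -0.001]
ft_force: [-3.4, -0.3, -26.8]
grip_width: 0.273
clock: 12.85
position: [0.6117, -0.1449, 0.1451]
ee_rot: [0.759, 0.651, -0.001, -0.001]
ft_force: [-3.1, 0.7, -27.4]
grip_width: 0.275
t 12.85 p [ 0.6117 -0.1449  0.1451] station mm [  -0.7754 -129.6583] F station [-3.1516  0.2049] -27.443796862636066 xaxis yaw 81.17697530592932 tilt [-0.0036  0.0008 -1.    ] grip 0.2746917729034321 j [ 0.5191  0.4399 -0.4686  1.5317  0.2055  1.2228 -0.136 ]
```

View pics/scene11.png

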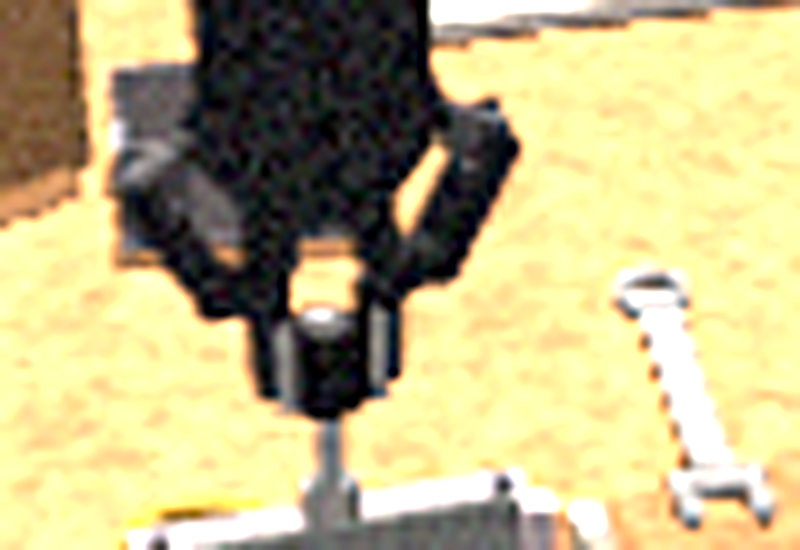

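The hold is steady: the pose is unchanged for 1 s, the grip is constant, and the knob sits between the pads as before.

```bash
python3 -c "
from workcell import manip
print(manip.hand_in())"
```

```text
the job is handed in; nothing more can be done
None
```

I shut the guard door first, then gripped the pull knob, pulled it up to its hard stop, and handed the job in at about 13 s while still holding it.

**Door:** the force rose over the ball and then dropped to zero. A light 12 N push afterwards met a hard stop at station x = -91 mm, the shut position I had predicted. The later scene view still shows the door flush across the box front.

**Knob:** it rose about 25.5 mm by tool height, against a stop at 25 mm. The pull rose from about 13 N to 26 N with no further travel. With the grip set at 100 N, the pose and opening then held for 1 s without slip.

**Loose parts:** I touched none on purpose, and every one visible in the last pictures was where it started. In the last top view the arm hides the right-hand collar and the wrench. The scene view shows the wrench in place and only the edge of the collar.

**Disagreements:**
- The scene and wrist cameras both put the open fingertips about 20 mm farther back than the stated offset. I gripped with the tool about 22 mm lower than planned, and the picture confirmed the pads covered the knob.
- Easing off 0.5 mm at the end did not lower the holding force, which stayed at about 27 N downward. That is still well below the limits.

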